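Pack a gift set into its die-cut inserts

TASK

Pack the gift set: set the terracotta tumbler, the candle tin, the red incense box and the blue tealight holder each into the cut-out of the open gift carton that has its own shape and size, so that every piece sits fully down on the cut-out's floor, upright as it stood on the bench. Lower the pieces in, do not drop them, and leave the packed pieces seated and released. The black tumbler belongs to another order: leave it and the tape gun where they are.

Things in the scene. Friction and masses are not known exactly. Their poses are not given: they have to be found in the camera images.
- tumbler: Terracotta (red-brown) ceramic tumbler, open at the top, straight round wall: 64 mm outside diameter, 80 mm tall, wall 4 mm, about 200 g. Stands upright on the bench. Origin: centre of its underside; z up its axis.
- candle_tin: Round silver-coloured metal candle tin with a lid and a white and green label dot on top: 50 mm diameter, 36 mm tall, about 90 g. Origin: centre of its underside; z up its axis.
- incense_box: Red paperboard box of incense cones with a cream band that has a green dot: 80 mm long (x) by 44 mm wide (y) by 32 mm high (z), about 60 g, lying flat at any yaw. Origin: centre of its underside.
- tealight_holder: Square blue ceramic tealight holder with a white tealight in its top: 48 by 48 mm, 40 mm tall (a thin wick 4 mm more), about 150 g, at any yaw. Origin: centre of its underside; x and y along its sides, z up.
- insert_tumbler: Insert with the large round cut-out, 76 mm diameter, for the terracotta tumbler. White fixed block, 112 mm square, 20 mm high, one of 4 filling the open kraft carton 2 x 2 in any order (rim 3 mm above them). Origin: centre of its underside, 3 mm above the bench, under the cut-out's centre; x, y along its sides, z up. Cut-out 12 mm deep: dark grey floor at z 8 mm, block top at z 20 mm.
- insert_tin: Insert with the small round cut-out, 62 mm diameter, for the candle tin. White fixed block, 112 mm square, 20 mm high, one of 4 filling the open kraft carton 2 x 2 in any order (rim 3 mm above them). Origin: centre of its underside, 3 mm above the bench, under the cut-out's centre; x, y along its sides, z up. Cut-out 12 mm deep: dark grey floor at z 8 mm, block top at z 20 mm.
- insert_incense: Insert with the oblong cut-out, 92 mm along its x by 56 mm along its y, for the incense box. White fixed block, 112 mm square, 20 mm high, one of 4 filling the open kraft carton 2 x 2 in any order (rim 3 mm above them). Origin: centre of its underside, 3 mm above the bench, under the cut-out's centre; x, y along its sides, z up. Cut-out 12 mm deep: dark grey floor at z 8 mm, block top at z 20 mm.
- insert_tealight: Insert with the square cut-out, 60 by 60 mm, for the tealight holder. White fixed block, 112 mm square, 20 mm high, one of 4 filling the open kraft carton 2 x 2 in any order (rim 3 mm above them). Origin: centre of its underside, 3 mm above the bench, under the cut-out's centre; x, y along its sides, z up. Cut-out 12 mm deep: dark grey floor at z 8 mm, block top at z 20 mm.
- black_tumbler: Bystander: black tumbler of the same size as the terracotta one (64 mm diameter, 80 mm tall), standing loose among the goods, for another order; not to be moved. Origin: centre of its underside.
- tape_gun: Bystander: loose hand-held tape dispenser lying on its side at the right-hand far edge of the work, about 235 mm long and 100 mm wide, 57 mm high, grey with a roll of pale clear tape; not to be moved. Origin: on the bench under its middle; roll towards its +x, grip towards its -x.

How it is judged:
At the end, for the whole second after the job is handed in: Each of the four pieces is in the cut-out made for it: within 12 mm of its centre, its underside on the cut-out's floor (less than 3.5 mm above it), upright within 0.1 rad, at rest and touched by no finger (horizontal distance between tumbler and insert_tumbler below 0.012 m and z of tumbler in the frame of insert_tumbler between 0.004 and 0.0115 m and angle between each of tumbler, candle_tin, incense_box, tealight_holder's own z axis and vertical below 0.1 rad and linear speed of each of tumbler, candle_tin, incense_box, tealight_holder below 0.02 m/s and angular speed of each of tumbler, candle_tin, incense_box, tealight_holder below 0.2 rad/s and contact force between each of tumbler, candle_tin, incense_box, tealight_holder and the fingers below 0.05 N and horizontal distance between candle_tin and insert_tin below 0.012 m and z of candle_tin in the frame of insert_tin between 0.004 and 0.0115 m and horizontal distance between incense_box and insert_incense below 0.012 m and z of incense_box in the frame of insert_incense between 0.004 and 0.0115 m and horizontal distance between tealight_holder and insert_tealight below 0.012 m and z of tealight_holder in the frame of insert_tealight between 0.004 and 0.0115 m).
It fails at once if one of the four pieces is dropped from more than about 2 cm, or knocked so that it falls ((contact force between tumbler and the fingers below 0.01 N and linear speed of tumbler above 0.65 m/s) or (contact force between candle_tin and the fingers below 0.01 N and linear speed of candle_tin above 0.65 m/s) or (contact force between incense_box and the fingers below 0.01 N and linear speed of incense_box above 0.65 m/s) or (contact force between tealight_holder and the fingers below 0.01 N and linear speed of tealight_holder above 0.65 m/s)).
It fails at once if the black tumbler is moved by more than 20 mm or tipped over (distance of black_tumbler from where it was at the start of the episode above 0.02 m or angle between black_tumbler's own z axis and vertical above 0.3 rad).
It fails at once if the tape gun is moved by more than 20 mm (distance of tape_gun from where it was at the start of the episode above 0.02 m).
It also fails if it takes over 102 s, if anything falls off the work surface, if the arm or the gripper's body presses on something with over 40 N, if the wrist force passes 120 N, or if a joint passes its speed limit or range.

ROBOT

A 7-joint arm with a two-finger parallel gripper is mounted at the origin on the work surface. World frame = base frame: x ahead of the robot, y to its left, z up, the work surface at z = 0. Lengths are in m, angles in rad, forces in N, time in s.
With the tool pointing down it reaches from about 0.425 to 0.875 m from the base axis. Payload 4.7 kg.
Tool frame: the origin (TCP) lies midway between the tips of the shut fingers; the grasp point (between the pads) lies 19 mm behind it; z points along the fingers, y is the line along which they close (so a half turn about z gives the same grasp; the last joint's range is limited). The gripper opens to 87 mm and grips with 3 to 60 N. Pads are 19 mm wide; open, the fingers measure 117 mm over their backs; the gripper's body (75 mm by 190 mm) begins 51 mm behind the grasp point.
Start: joints at [1.12, 0.321, -0.07, 1.45, 0.023, 1.371, -0.057], TCP at [0.291, -0.581, 0.223] pointing down, gripper open.
Joint ranges: [-2.86, 2.86], [-0.3, 2.09], [-1.38, 1.24], [0.06, 2.45], [-1.56, 4.7], [0.09, 2.05], [-2.69, 2.69]. Speed limits (rad/s): [2.57, 2.57, 3.14, 3.14, 3.14, 3.14, 3.14].

INTERFACE

Orientations are given as [roll, pitch, yaw] about the fixed x, y, z axes, in that order (R = Rz(yaw) Ry(pitch) Rx(roll)).
In Python, from cell import * gives the robot as it stands. The module is installed in compiled form; this text tells all that it offers.
- The arm moves only by the shell command python3 -m jog 'ROWS' [OPENING] [FORCE]. ROWS is text: rows parted by semicolons, each of 6 numbers parted by spaces: the shift along the tool's x, y, z normalised to -1 to 1, where 1 is 8 cm, then the turn, a rotation vector about the tool's x, y, z normalised to -1 to 1, where 1 is pi/2 rad. A call has 1 to 20 rows; each row is the pose to reach, as a shift and turn from the pose commanded when the call began, along the tool's axes at that moment; what a row does not reach only later rows make up. A row lasts 1/10 s, in which the tool goes at most 50 mm and 8.59 degrees, less where a joint would pass 70% of its speed; a pose out of reach is approached as far as the arm can. A call with a number of a shift or a turn outside -1 to 1 is refused whole. A call with a gripper value outside its range is refused whole. OPENING is the closure, from -1 (fully open) to 1 (shut), set as the call begins (- or left out, the last holds). The fingers move at their own pace and stop on an object; FORCE is the grip in N (left out, the last holds). Time passes only in rows, so rows that repeat a pose let the fingers close. It gives the time, the measured TCP pose, the force, the opening and the grip force at its end, in the units of the state.
- get_state(): the state, without advancing time (a new reading comes with each control period).
- grab_frame(name): name is "scene" or "top" or "wrist"; returns the picture (480x640x3 uint8, blue, green, red); there is no depth.
- camera_model(name): a dict with "K" (3x3 intrinsics, pixels), "cam_to_world" (4x4, takes a point from camera to world coordinates); the wrist camera has in their place "tool_from_camera" (4x4, takes a point from camera to tool coordinates, whose origin is the TCP and whose axes are the flange's). Camera axes: x right, y up, looking along -z (the intrinsics and any distortion apply to the point x, -y, -z); pixel columns grow to the right and rows downward; lengths in m; the calibration is good to about 2 mm. A picture is of the moment at which its call begins: read the wrist's pose just before it. camera_model takes no time and is no camera call.
- sign_off(): hands the job in; it is judged then, once.
Trained networks look in the newest picture that a camera, given by its name, has taken for a name from the list of things; names that differ only in an ending like _2 or _b are one class to them, and where a whole thing is asked for, a point or a joint stands for the part that bears it (a point fixed in the world has none). Each returns a list of dicts, best first, with "score" (0 to 1); they miss things now and then, are a little off and sometimes report something else, mostly with a low value. They report only what shows in the picture. A call takes as long as a camera call.
- regions_of(query, camera): "region" (480x640 bool, what is visible of it) and "extent" ([left, top, right, bottom] in pixels, round what is visible of it).
- pinpoint(query, camera): "location" ([column, row] in pixels: a listed point, or the origin of a listed thing).
The state is a dict: "clock": time; "joint_positions": joint angles; "joint_vel": joint speeds; "joint_efforts": joint torques, N m; "tool_pos": TCP position; "eef_rot": TCP orientation; "contact_force": force on the tool from outside, world axes, zero at the start; "wrist_torque": the same for the moment, N m; "gripper_width": finger opening in m; "grasp_force": force on a finger pad.
Only numpy, scipy, OpenCV 4.12 (cv2) and the standard library are available. Lean on these libraries where they do the work, as an engineer would, in place of code of your own. Each camera call takes 0.05 s, during which the arm holds its last target. There are 200 camera calls.

## Working session

There is one attempt and no reset: what is moved stays moved. The work goes in short steps, Python scripts to look and compute and a shell command to move; the robot and the scene stay as the last step left them, time stands still between calls to the robot, and variables do not carry over. Pictures are saved under pics/ and viewed, at most 14 in all, crops included, and the job is handed in when it is done.

```bash
mkdir -p pics
python3 - <<'E'
from cell import *
import cv2,numpy as np
s=get_state();print(s)
for n in("top","scene"):
    cv2.imwrite(f"pics/{n}0.png",grab_frame(n));m=camera_model(n);print(n,m)
print(camera_model("wrist"))
for q in "tumbler candle_tin incense_box tealight_holder insert_tumbler insert_tin insert_incense insert_tealight black_tumbler tape_gun".split():
    for r in regions_of(q,"top")[:2]:
        ys,xs=np.nonzero(r["region"]);print(q,round(r["score"],2),np.round(r["extent"]),xs.mean().round(1),ys.mean().round(1),cv2.minAreaRect(np.c_[xs,ys].astype(np.float32)))
    print("  pin",[(np.round(p["location"],1),round(p["score"],2)) for p in pinpoint(q,"top")[:2]])
E
```

```text
{'clock': 0.0, 'joint_positions': array([ 1.1201178 ,  0.3218328 , -0.07006934,  1.45166757,  0.02262825,
        1.37082748, -0.05690063]), 'joint_vel': array([ 9.17021669e-05,  8.49189770e-05, -4.02367453e-04, -2.78574189e-04,
       -1.94757371e-03, -4.35609096e-04, -1.30830658e-03]), 'joint_efforts': array([ 7.56492573e-04, -4.91282737e+01, -4.03596517e-01, -3.12526882e+01,
       -6.42141444e-02,  4.38247737e-02,  1.70065991e-04]), 'tool_pos': array([ 0.2910312 , -0.58057774,  0.2214588 ]), 'eef_rot': array([-3.13964855e+00,  1.32208652e-04,  4.64799464e-01]), 'contact_force': array([-0.28568201,  0.70339789, -0.37377871]), 'wrist_torque': array([-0.03273494,  0.01475566,  0.01332584]), 'grasp_force': 0.0, 'gripper_width': 0.0869410168847953}
top {'K': array([[443.66928132,   0.        , 320.51042108],
       [  0.        , 443.66928132, 240.98683008],
       [  0.        ,   0.        ,   1.        ]]), 'cam_to_world': array([[ 0.00201337,  0.9951617 , -0.09823006,  0.45382768],
       [-0.99992898,  0.0031574 ,  0.01149232, -0.05542714],
       [ 0.01174687,  0.09819994,  0.99
[... 2378 characters left out ...]
2]), 0.55)]
insert_tealight 0.98 [148. 216. 206. 281.] 178.7 249.5 ((178.41510009765625, 249.45281982421875), (51.37285232543945, 52.746456146240234), 74.05460357666016)
  pin [(array([178.7, 249.8]), 0.93)]
black_tumbler 0.71 [390. 214. 426. 245.] 406.6 230.3 ((406.75006103515625, 230.7500457763672), (30.405588150024414, 35.35533905029297), 45.0)
black_tumbler 0.71 [445. 251. 484. 285.] 462.3 269.5 ((462.50006103515625, 269.5000305175781), (40.69643783569336, 21.913463592529297), 26.56505012512207)
  pin [(array([401.3, 231.9]), 0.96)]
tape_gun 0.85 [440. 165. 535. 220.] 480.4 191.8 ((490.64404296875, 192.45321655273438), (45.833763122558594, 104.68946075439453), 80.13418579101562)
  pin []
```

View pics/top0.png

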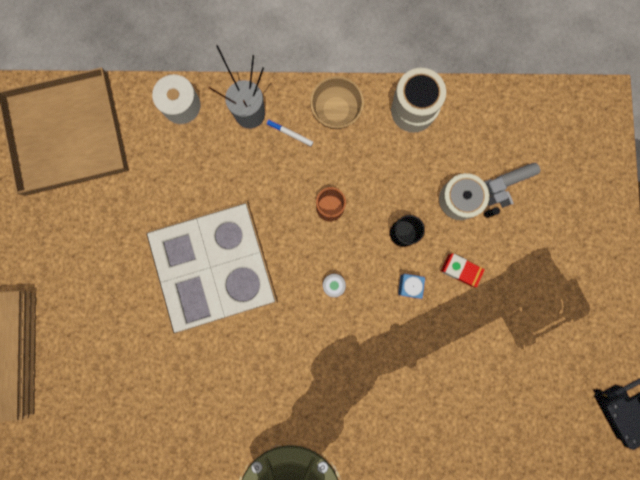

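View pics/scene0.png

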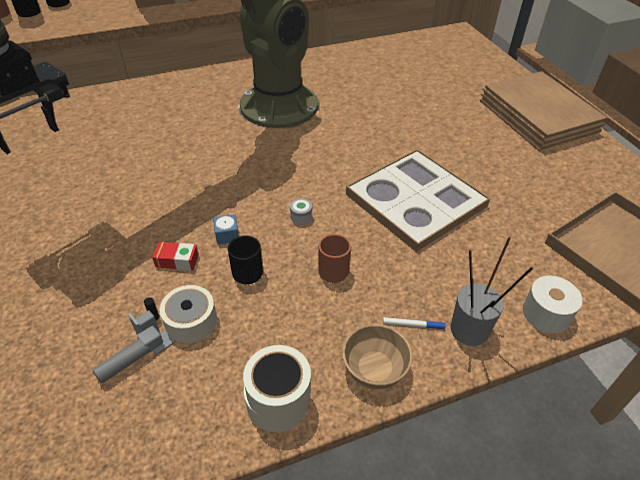

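```bash
cat > h.py <<'E'
from cell import *
import cv2,numpy as np
from scipy.spatial.transform import Rotation as R
def ray(cam,uv,z,st=None):
    m=camera_model(cam);uv=np.atleast_2d(uv).astype(float)
    if cam=="wrist":
        T=np.eye(4);T[:3,:3]=R.from_euler("xyz",st["eef_rot"]).as_matrix();T[:3,3]=st["tool_pos"];C=T@m["tool_from_camera"]
    else: C=m["cam_to_world"]
    K=m["K"];d=np.c_[(uv[:,0]-K[0,2])/K[0,0],-(uv[:,1]-K[1,2])/K[1,1],-np.ones(len(uv))]@C[:3,:3].T
    return (C[:3,3]+d*((z-C[2,3])/d[:,2])[:,None])[:,:2]
def rect(p):
    c,s,a=cv2.minAreaRect(p.astype(np.float32));return np.round(c,4),np.round(s,4),round(a,1)
def go(x,y,yaw,z=None):
    "rows units from the present pose to the target"
    s=get_state();r=s["eef_rot"];M=R.from_euler("xyz",r)
    t=np.array([x,y,s["tool_pos"][2] if z is None else z])
    dy=(yaw-r[2]+np.pi/2)%np.pi-np.pi/2
    G=R.from_euler("xyz",[np.pi,0,r[2]+dy]);rv=(M.inv()*G).as_rotvec()
    print("pos",s["tool_pos"].round(4),"yaw",r[2].round(3),"shift/8cm",(M.inv().apply(t-s["tool_pos"])/.08).round(3),"turn",(rv/(np.pi/2)).round(3),"j7",s["joint_positions"][6].round(2),"clk",round(s["clock"],2))
E
python3 - <<'E'
from h import *
I=grab_frame("top")
sub=I[195:340,135:285];
g=cv2.cvtColor(sub,cv2.COLOR_BGR2HSV)
w=((g[...,1]<60)).astype(np.uint8);ys,xs=np.nonzero(cv2.morphologyEx(w,cv2.MORPH_OPEN,np.ones((3,3))))
print("carton",rect(ray("top",np.c_[xs+135,ys+195],.023)))
gr=((g[...,1]<60)&(g[...,2]<165)).astype(np.uint8)
n,l,st,c=cv2.connectedComponentsWithStats(cv2.morphologyEx(gr,cv2.MORPH_OPEN,np.ones((3,3))))
for i in range(1,n):
    if st[i,4]>200:
        ys,xs=np.nonzero(l==i);print("cut",c[i]+[135,195],rect(ray("top",np.c_[xs+135,ys+195],.013)))
hs=cv2.cvtColor(I,cv2.COLOR_BGR2HSV)
for q,z in (("candle_tin",.036),("incense_box",.032),("tealight_holder",.04),("black_tumbler",.08)):
    r=regions_of(q,"top")[0]["region"];ys,xs=np.nonzero(r);print(q,rect(ray("top",np.c_[xs,ys],z)),pin:=ray("top",pinpoint(q,"top")[0]["location"],0))
print("tumbler pin",ray("top",[326.5,208.8],0),ray("top",[330,200],.08))
E
```

```text
carton (array([0.4925, 0.1752]), array([0.2271, 0.2272]), 17.3)
cut [227.80131363 235.06568144] (array([0.564 , 0.1406]), array([0.0584, 0.0603]), 0.2)
cut [178.34316354 250.10053619] (array([0.53  , 0.2488]), array([0.0604, 0.061 ]), 17.0)
cut [242.07165437 284.38672287] (array([0.4542, 0.1063]), array([0.0725, 0.0751]), 0.1)
cut [192.13570128 299.65027322] (array([0.421 , 0.2149]), array([0.0925, 0.0569]), 17.2)
candle_tin (array([ 0.4545, -0.0948]), array([0.0452, 0.0454]), 0.1) [[ 0.45740853 -0.09426272]]
incense_box (array([ 0.6583, -0.4458]), array([0.1059, 0.2348]), 10.0) [[ 0.48922976 -0.38347477]]
tealight_holder (array([ 0.4532, -0.262 ]), array([0.054 , 0.0475]), 82.0) [[ 0.45016947 -0.26944078]]
black_tumbler (array([ 0.567 , -0.2468]), array([0.0636, 0.077 ]), 33.1) [[ 0.57788226 -0.2521425 ]]
tumbler pin [[ 0.62618779 -0.08046658]] [[ 0.63112521 -0.08580325]]
```

Run:
```python
from h import *
print(ray("top",[462.2,270],.032)); go(.487,-.379,np.radians(63.4),.17)
```

```text
[[ 0.48657675 -0.37620945]]
pos [ 0.2914 -0.5811  0.2226] yaw 0.465 shift/8cm [ 3.318 -1.162  0.657] turn [ 0.     0.    -0.409] j7 -0.06 clk 1.55
```

```bash
python3 -m jog '0.42 -0.15 0.08 0 0 0;0.84 -0.3 0.16 0 0 0' -1 20
python3 -m jog '0.42 -0.15 0.08 0 0 0;0.84 -0.3 0.16 0 0 0'
python3 -m jog '0.42 -0.15 0.08 0 0 0;0.84 -0.3 0.16 0 0 0'
python3 -m jog '0.4 -0.13 0.08 0 0 -0.1;0.8 -0.27 0.17 0 0 -0.2;0.8 -0.27 0.17 0 0 -0.3;0.8 -0.27 0.17 0 0 -0.41;0.8 -0.27 0.17 0 0 -0.41;0.8 -0.27 0.17 0 0 -0.41;0.8 -0.27 0.17 0 0 -0.41'
cat >> h.py <<'E'
def look(q,z,name,pic=True):
    I=grab_frame("wrist");s=get_state()
    if pic: cv2.imwrite(f"pics/{name}.png",I)
    for r in regions_of(q,"wrist")[:2]:
        ys,xs=np.nonzero(r["region"]);print(q,round(r["score"],2),r["extent"],rect(ray("wrist",np.c_[xs,ys],z,s)))
    for p in pinpoint(q,"wrist")[:2]: print("pin",np.round(p["location"]),round(p["score"],2),ray("wrist",p["location"],0,s).round(4))
E
python3 - <<'E'
from h import *
look("incense_box",.032,"w1")
go(.487,-.379,np.radians(63.4),.17)
E
```

```text
clock: 1.75
tool_pos: [0.3401, -0.53, 0.2097]
eef_rot: [3.141, 0.0, 0.461]
contact_force: [0.1, 0.6, 0.2]
gripper_width: 0.0871
grasp_force: 0.0
clock: 1.95
tool_pos: [0.3908, -0.4769, 0.1969]
eef_rot: [3.141, -0.0, 0.465]
contact_force: [1.1, -0.3, 0.1]
gripper_width: 0.087
grasp_force: 0.0
clock: 2.15
tool_pos: [0.4402, -0.4253, 0.1841]
eef_rot: [3.141, -0.0, 0.465]
contact_force: [0.4, 0.5, 0.4]
gripper_width: 0.087
grasp_force: 0.0
clock: 2.85
tool_pos: [0.4868, -0.3785, 0.1706]
eef_rot: [3.141, 0.0, 1.107]
contact_force: [0.5, 0.0, 0.4]
gripper_width: 0.087
grasp_force: 0.0
incense_box 0.75 [284.5, 160.2, 350.2, 272.7] (array([ 0.4894, -0.3765]), array([0.0826, 0.0456]), 64.6)
pin [318. 209.] 0.8 [[ 0.4891 -0.3753]]
pos [ 0.4868 -0.3784  0.1706] yaw 1.108 shift/8cm [-0.005  0.006  0.008] turn [0.    0.    0.001] j7 0.09 clk 3.0
```

View pics/w1.png

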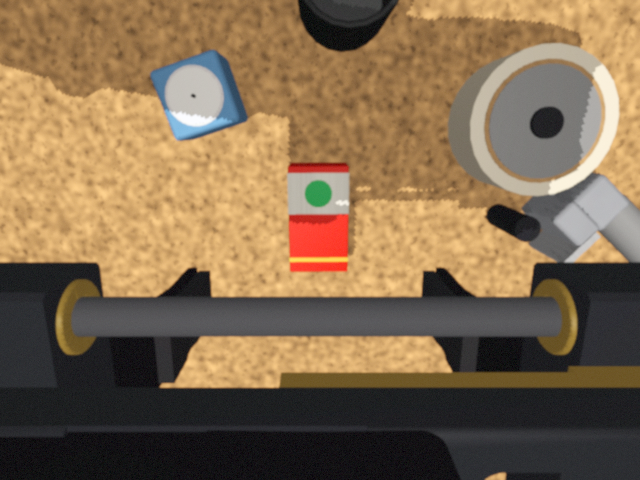

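```bash
python3 -m jog '0.035 0.015 0.5 0 0 0;0.035 0.015 1 0 0 0;0.035 0.015 1 0 0 0'
python3 -m jog '0 0 0.4 0 0 0;0 0 0.7 0 0 0;0 0 0.92 0 0 0;0 0 0.92 0 0 0;0 0 0.92 0 0 0'
python3 -m jog '0 0 0 0 0 0;0 0 0 0 0 0;0 0 0 0 0 0;0 0 0 0 0 0;0 0 0 0 0 0;0 0 0 0 0 0;0 0 0 0 0 0;0 0 0 0 0 0' 1 15
python3 -m jog '0 0 -0.3 0 0 0;0 0 -0.8 0 0 0;0 0 -1 0 0 0;0 0 -1 0 0 0'
python3 - <<'E'
from h import *
go(.4217,.2135,np.radians(17.2),.1)
E
```

```text
clock: 3.3
tool_pos: [0.4853, -0.3738, 0.0848]
eef_rot: [-3.131, -0.002, 1.109]
contact_force: [-0.4, 0.6, 0.3]
gripper_width: 0.0872
grasp_force: 0.0
clock: 3.8
tool_pos: [0.49, -0.3771, 0.0187]
eef_rot: [3.14, 0.0, 1.109]
contact_force: [0.4, 0.5, -0.0]
gripper_width: 0.087
grasp_force: 0.0
clock: 4.6
tool_pos: [0.4891, -0.3764, 0.017]
eef_rot: [-3.142, 0.0, 1.109]
contact_force: [0.4, 1.1, -0.1]
gripper_width: 0.0442
grasp_force: 15.0
clock: 5.0
tool_pos: [0.4909, -0.3776, 0.0999]
eef_rot: [3.136, 0.001, 1.109]
contact_force: [0.3, -0.5, 0.1]
gripper_width: 0.0441
grasp_force: 15.0
pos [ 0.4909 -0.3776  0.0999] yaw 1.109 shift/8cm [ 6.229 -4.069 -0.033] turn [ 0.004 -0.001  0.515] j7 0.07 clk 5.0
```

```bash
python3 -m jog '0.2 -0.15 -0.1 0 0 0.08;0.4 -0.3 -0.2 0 0 0.17;0.6 -0.4 -0.2 0 0 0.26;0.8 -0.5 -0.2 0 0 0.35;0.9 -0.6 -0.2 0 0 0.43;1 -0.65 -0.2 0 0 0.515;1 -0.65 -0.2 0 0 0.515;1 -0.65 -0.2 0 0 0.515'
python3 - <<'E'
from h import *
go(.4217,.2135,np.radians(17.2),.11)
E
```

```text
clock: 5.8
tool_pos: [0.4776, -0.2815, 0.1116]
eef_rot: [-3.14, 0.002, 0.303]
contact_force: [-0.8, -0.8, -1.3]
gripper_width: 0.0439
grasp_force: 15.0
pos [ 0.4776 -0.2815  0.1116] yaw 0.303 shift/8cm [ 1.182 -6.113  0.025] turn [-0.001  0.001  0.002] j7 -0.83 clk 5.8
```

```bash
python3 -m jog '0.1 -0.5 0 0 0 0;0.2 -1 0 0 0 0'
python3 -m jog '0.1 -0.5 0 0 0 0;0.2 -1 0 0 0 0'
python3 -m jog '0.1 -0.5 0 0 0 0;0.2 -1 0 0 0 0'
python3 -m jog '0.1 -0.5 0 0 0 0;0.2 -1 0 0 0 0'
python3 -m jog '0.1 -0.5 0 0 0 0;0.2 -1 0 0 0 0'
python3 -m jog '0.1 -0.5 0 0 0 0;0.18 -0.9 0 0 0 0;0.18 -1 0 0 0 0;0.18 -1 0 0 0 0;0.18 -1 0 0 0 0;0.18 -1 0 0 0 0'
python3 - <<'E'
from h import *
look("insert_incense",.023,"w2")
look("insert_tealight",.023,"w2",False)
go(.4217,.2135,np.radians(17.2),.028)
E
```

```text
clock: 6.0
tool_pos: [0.4693, -0.2012, 0.1122]
eef_rot: [-3.141, 0.0, 0.299]
contact_force: [0.8, 0.3, -2.1]
gripper_width: 0.0437
grasp_force: 15.0
clock: 6.2
tool_pos: [0.4611, -0.1186, 0.1124]
eef_rot: [-3.142, 0.0, 0.301]
contact_force: [-0.4, -0.0, -0.6]
gripper_width: 0.0443
grasp_force: 15.0
clock: 6.4
tool_pos: [0.4529, -0.0374, 0.1126]
eef_rot: [3.141, 0.0, 0.301]
contact_force: [0.4, 0.0, 0.4]
gripper_width: 0.0437
grasp_force: 15.0
clock: 6.6
tool_pos: [0.4447, 0.0438, 0.1127]
eef_rot: [3.141, -0.0, 0.301]
contact_force: [0.6, -0.1, 0.5]
gripper_width: 0.044
grasp_force: 15.0
clock: 6.8
tool_pos: [0.4365, 0.125, 0.1127]
eef_rot: [3.141, -0.0, 0.301]
contact_force: [0.5, -0.5, -0.3]
gripper_width: 0.044
grasp_force: 15.0
clock: 7.4
tool_pos: [0.4271, 0.2028, 0.1126]
eef_rot: [3.141, 0.001, 0.297]
contact_force: [0.1, 0.1, 0.0]
gripper_width: 0.0438
grasp_force: 15.0
insert_incense 0.81 [199.5, 139.7, 391.8, 298.2] (array([0.4324, 0.2184]), array([0.0944, 0.1133]), 17.3)
insert_tealight 0.74 [193.9, 0.0, 395.0, 145.7] (array([0.5141, 0.2436]), array([0.0778, 0.1123]), 17.1)
pin [297.  49.] 0.9 [[0.5315 0.2491]]
pos [0.4268 0.2044 0.113 ] yaw 0.299 shift/8cm [-0.028 -0.128  1.062] turn [ 0.    -0.    -0.001] j7 -1.81 clk 7.7
```

View pics/w2.png

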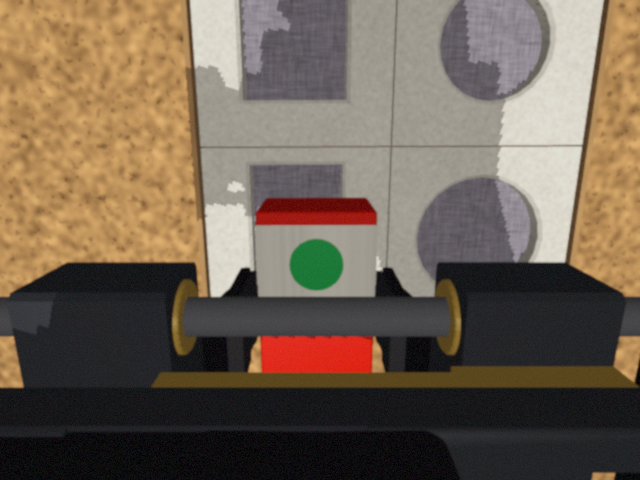

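Run:
```python
from h import *
s=get_state()
p=ray("wrist",[[392,147],[203,147],[250,166],[342,166],[243,100],[347,100]],.023,s).round(4);print(p)
u=np.array([np.cos(.301),np.sin(.301)]);v=np.array([-u[1],u[0]])
print("cut centre",((p[2]+p[3])/2-u*.046),"from junction",p[0]-.056*u+.056*v)
print("tealight from corners",(p[4]+p[5])/2+u*.03,p[0]+.056*u+.056*v, "tin",p[0]+.056*u-.056*v,"tumbler",p[0]-.056*u-.056*v)
```

```text
[[0.4928 0.1789]
 [0.4599 0.2854]
 [0.4574 0.2561]
 [0.4735 0.2037]
 [0.4925 0.2696]
 [0.5101 0.2125]]
cut centre [0.42151814 0.21626213] from junction [0.42271511 0.21577965]
tealight from corners [0.52995121 0.24994426] [0.52967965 0.24898489] tin [0.56288489 0.14202035] tumbler [0.45592035 0.10881511]
```

```bash
python3 -m jog '-0.016 -0.15 0 0 0 0;-0.016 -0.15 0.3 0 0 0;-0.016 -0.15 0.6 0 0 0;-0.016 -0.15 0.8 0 0 0;-0.016 -0.15 0.8 0 0 0;-0.016 -0.15 0.8 0 0 0'
python3 -m jog '0 0 0.07 0 0 0;0 0 0.14 0 0 0;0 0 0.2 0 0 0;0 0 0.25 0 0 0;0 0 0.25 0 0 0;0 0 0.25 0 0 0'
```

```text
clock: 8.3
tool_pos: [0.4216, 0.2168, 0.0492]
eef_rot: [-3.141, 0.0, 0.301]
contact_force: [-0.3, 0.2, 0.2]
gripper_width: 0.0442
grasp_force: 15.0
clock: 8.9
tool_pos: [0.4218, 0.216, 0.0288]
eef_rot: [-3.142, 0.0, 0.3]
contact_force: [0.4, -0.8, -0.9]
gripper_width: 0.044
grasp_force: 15.0
```

```bash
python3 -m jog '0 0 0.01 0 0 0;0 0 0.01 0 0 0'
python3 -m jog '0 0 0 0 0 0;0 0 0 0 0 0;0 0 0 0 0 0;0 0 0 0 0 0;0 0 0 0 0 0;0 0 0 0 0 0' -1
python3 -m jog '0 0 -0.3 0 0 0;0 0 -0.8 0 0 0;0 0 -1 0 0 0;0 0 -1 0 0 0'
python3 - <<'E'
from h import *
look("incense_box",.043,"w3")
go(.453,-.262,0,.15)
print(ray("top",[410.85,285.4],.035),ray("top",[412.5,286],.04))
E
```

```text
clock: 9.1
tool_pos: [0.422, 0.216, 0.0282]
eef_rot: [3.141, -0.0, 0.3]
contact_force: [0.5, -0.6, -0.7]
gripper_width: 0.0439
grasp_force: 15.0
clock: 9.7
tool_pos: [0.4219, 0.2159, 0.0281]
eef_rot: [3.141, -0.0, 0.3]
contact_force: [-1.2, -0.2, 0.3]
gripper_width: 0.0823
grasp_force: 0.0
clock: 10.1
tool_pos: [0.4238, 0.2169, 0.1107]
eef_rot: [3.141, -0.006, 0.3]
contact_force: [-0.8, 0.5, 0.5]
gripper_width: 0.0868
grasp_force: 0.0
incense_box 0.97 [276.5, 178.7, 355.9, 296.3] (array([0.4279, 0.2183]), array([0.0669, 0.0439]), 17.2)
pin [317. 239.] 0.62 [[0.4175 0.2147]]
pos [0.4212 0.2154 0.1071] yaw 0.3 shift/8cm [-1.383  5.82  -0.532] turn [0.    0.001 0.191] j7 -1.85 clk 10.25
[[ 0.4528856  -0.26253137]] [[ 0.45161065 -0.26499923]]
```

View pics/w3.png

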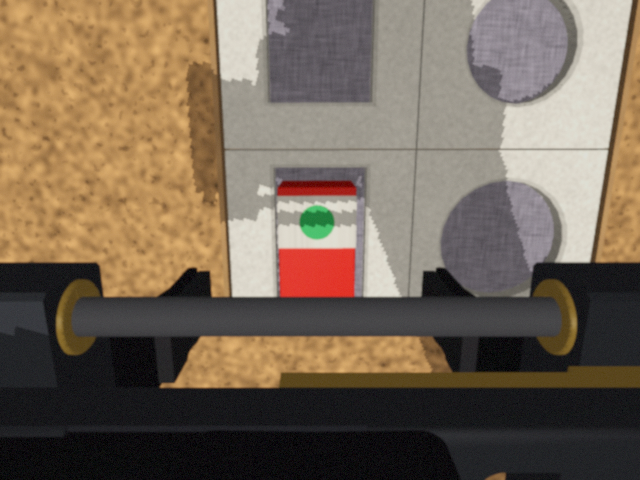

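```bash
python3 -m jog '-0.1 0.45 -0.25 0 0 0;-0.22 0.97 -0.5 0 0 0;-0.22 0.97 -0.5 0 0 0' 
python3 -m jog '-0.12 0.5 0 0 0 0;-0.23 0.97 0 0 0 0'
python3 -m jog '-0.12 0.5 0 0 0 0;-0.23 0.97 0 0 0 0'
python3 -m jog '-0.12 0.5 0 0 0 0;-0.23 0.97 0 0 0 0'
python3 -m jog '-0.12 0.5 0 0 0 0;-0.23 0.97 0 0 0 0'
python3 -m jog '-0.12 0.5 0 0 0 0;-0.23 0.97 0 0 0 0;-0.23 0.97 0 0 0 0;-0.23 0.97 0 0 0 0;-0.23 0.97 0 0 0 0'
python3 - <<'E'
from h import *
look("tealight_holder",.04,"w4")
go(.4525,-.264,.3,.15)
E
```

```text
clock: 10.55
tool_pos: [0.4293, 0.131, 0.1486]
eef_rot: [3.139, -0.0, 0.292]
contact_force: [0.4, -0.1, 0.4]
gripper_width: 0.087
grasp_force: 0.0
clock: 10.75
tool_pos: [0.4324, 0.0565, 0.1468]
eef_rot: [-3.141, 0.002, 0.302]
contact_force: [1.8, -0.8, -0.2]
gripper_width: 0.087
grasp_force: 0.0
clock: 10.95
tool_pos: [0.4376, -0.0238, 0.1465]
eef_rot: [-3.141, 0.002, 0.3]
contact_force: [0.8, 1.1, -0.3]
gripper_width: 0.0868
grasp_force: 0.0
clock: 11.15
tool_pos: [0.443, -0.1033, 0.1464]
eef_rot: [-3.14, 0.002, 0.3]
contact_force: [0.2, 0.3, 0.1]
gripper_width: 0.0872
grasp_force: 0.0
clock: 11.35
tool_pos: [0.4485, -0.1828, 0.1463]
eef_rot: [-3.14, 0.002, 0.3]
contact_force: [0.2, -0.4, -0.1]
gripper_width: 0.0869
grasp_force: 0.0
clock: 11.85
tool_pos: [0.4545, -0.2593, 0.1468]
eef_rot: [-3.139, 0.001, 0.302]
contact_force: [-0.1, 0.5, -0.1]
gripper_width: 0.087
grasp_force: 0.0
tealight_holder 0.58 [277.5, 183.4, 369.0, 277.9] (array([ 0.4563, -0.2631]), array([0.0496, 0.0522]), 81.6)
pin [324. 223.] 0.68 [[ 0.4526 -0.2649]]
pos [ 0.4549 -0.2597  0.1479] yaw 0.302 shift/8cm [-0.045  0.043 -0.027] turn [-0.     0.     0.001] j7 -0.82 clk 12.0
```

View pics/w4.png

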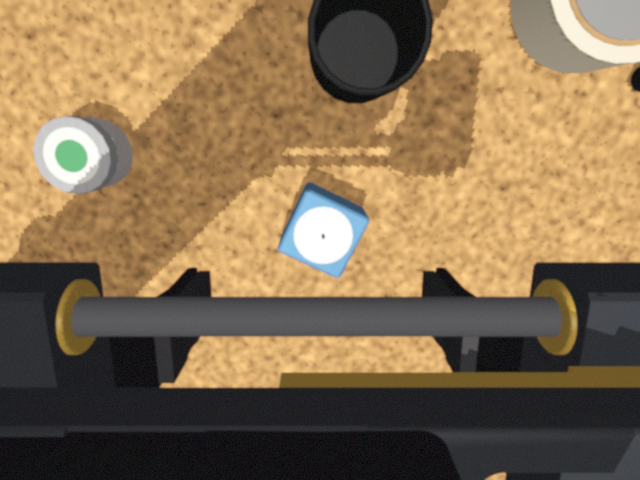

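Run:
```python
from h import *
s=get_state()
p=ray("wrist",[[323,236],[279,249],[340,276],[306,193],[366,221]],.04,s).round(4);print(p)
for a,b in((1,2),(1,3),(3,4),(2,4)): d=p[b]-p[a];print(np.hypot(*d).round(4),(np.degrees(np.arctan2(d[1],d[0]))%90).round(1))
yaw=np.radians(83)-np.pi/2
go(*p[0],yaw,.017)
```

```text
[[ 0.4527 -0.264 ]
 [ 0.4353 -0.2386]
 [ 0.4293 -0.2836]
 [ 0.4769 -0.2448]
 [ 0.4709 -0.288 ]]
0.0454 82.4
0.0421 81.5
0.0436 82.1
0.0418 84.0
pos [ 0.4549 -0.2597  0.1479] yaw 0.302 shift/8cm [-0.042  0.044  1.636] turn [-0.    0.    0.27] j7 -0.82 clk 12.0
```

```bash
python3 -m jog '-0.042 0.044 0.2 0 0 0.09;-0.042 0.044 0.5 0 0 0.18;-0.042 0.044 0.8 0 0 0.275;-0.042 0.044 0.9 0 0 0.275;-0.042 0.044 0.9 0 0 0.275'
python3 -m jog '0 0 0.3 0 0 0;0 0 0.6 0 0 0;0 0 0.75 0 0 0;0 0 0.75 0 0 0;0 0 0.75 0 0 0'
python3 -m jog '0 0 0 0 0 0;0 0 0 0 0 0;0 0 0 0 0 0;0 0 0 0 0 0;0 0 0 0 0 0;0 0 0 0 0 0;0 0 0 0 0 0;0 0 0 0 0 0' 1 20
python3 -m jog '0 0 -0.3 0 0 0;0 0 -0.8 0 0 0;0 0 -1 0 0 0;0 0 -1 0 0 0;0 0 -1 0 0 0'
python3 - <<'E'
from h import *
go(.5297,.2485,np.radians(17.2),.11)
E
```

```text
clock: 12.5
tool_pos: [0.4518, -0.2645, 0.0752]
eef_rot: [-3.141, 0.002, -0.127]
contact_force: [-0.7, 0.1, 0.5]
gripper_width: 0.0873
grasp_force: 0.0
clock: 13.0
tool_pos: [0.4534, -0.266, 0.0173]
eef_rot: [3.141, -0.001, -0.131]
contact_force: [-0.2, -0.1, 0.4]
gripper_width: 0.087
grasp_force: 0.0
clock: 13.8
tool_pos: [0.4525, -0.2654, 0.0162]
eef_rot: [-3.141, 0.0, -0.132]
contact_force: [0.1, 1.1, 1.8]
gripper_width: 0.0479
grasp_force: 20.0
clock: 14.3
tool_pos: [0.452, -0.2655, 0.0954]
eef_rot: [-3.142, 0.001, -0.132]
contact_force: [-0.1, -0.7, -2.1]
gripper_width: 0.0479
grasp_force: 20.0
pos [ 0.452  -0.2655  0.0954] yaw -0.132 shift/8cm [ 0.116 -6.497 -0.183] turn [-0.     0.001 -0.275] j7 -1.25 clk 14.3
```

```bash
python3 -m jog '0.01 -0.4 -0.15 0 0 0;0.02 -0.8 -0.25 0 0 0;0.02 -1 -0.25 0 0 0' 
python3 -m jog '0.01 -0.5 0 0 0 0;0.02 -1 0 0 0 0'
python3 -m jog '0.01 -0.5 0 0 0 0;0.02 -1 0 0 0 0'
python3 -m jog '0.01 -0.5 0 0 0 0;0.02 -1 0 0 0 0'
python3 -m jog '0.01 -0.5 0 0 0 0;0.02 -1 0 0 0 0'
python3 -m jog '0.01 -0.5 0 0 0 -0.09;0.02 -1 0 0 0 -0.18;0.02 -1 0 0 0 -0.275;0.02 -1 0 0 0 -0.275;0.02 -1 0 0 0 -0.275;0.02 -1 0 0 0 -0.275'
python3 - <<'E'
from h import *
look("tealight_holder",.14,"w5")
go(.5297,.2485,np.radians(17.2),.0272)
E
```

```text
clock: 14.6
tool_pos: [0.4647, -0.1833, 0.1151]
eef_rot: [-3.14, 0.002, -0.129]
contact_force: [-0.5, -0.1, -0.7]
gripper_width: 0.0475
grasp_force: 20.0
clock: 14.8
tool_pos: [0.4753, -0.1065, 0.114]
eef_rot: [-3.141, 0.003, -0.134]
contact_force: [1.1, 0.1, -1.9]
gripper_width: 0.0478
grasp_force: 20.0
clock: 15.0
tool_pos: [0.4874, -0.0268, 0.114]
eef_rot: [3.141, 0.003, -0.132]
contact_force: [1.3, -1.2, -1.4]
gripper_width: 0.0477
grasp_force: 20.0
clock: 15.2
tool_pos: [0.4996, 0.0521, 0.114]
eef_rot: [3.141, 0.003, -0.132]
contact_force: [-0.1, -0.0, -1.7]
gripper_width: 0.0478
grasp_force: 20.0
clock: 15.4
tool_pos: [0.5118, 0.131, 0.1139]
eef_rot: [3.141, 0.003, -0.132]
contact_force: [0.7, 0.3, 0.1]
gripper_width: 0.0478
grasp_force: 20.0
clock: 16.0
tool_pos: [0.525, 0.2072, 0.1151]
eef_rot: [3.141, 0.002, 0.295]
contact_force: [0.3, 0.4, -1.3]
gripper_width: 0.0479
grasp_force: 20.0
tealight_holder 0.64 [250.1, 228.1, 385.3, 370.9] (array([0.5315, 0.2099]), array([0.0545, 0.0469]), 17.0)
pin [316. 280.] 0.64 [[0.4892 0.1974]]
pos [0.5254 0.2079 0.116 ] yaw 0.297 shift/8cm [ 0.2   -0.471  1.109] turn [ 0.     0.    -0.002] j7 -1.83 clk 16.15
```

```bash
python3 -m jog '0.2 -0.47 0 0 0 0;0.2 -0.47 0.3 0 0 0;0.2 -0.47 0.6 0 0 0;0.2 -0.47 0.8 0 0 0;0.2 -0.47 0.8 0 0 0;0.2 -0.47 0.8 0 0 0'
python3 -m jog '0 0 0.07 0 0 0;0 0 0.14 0 0 0;0 0 0.2 0 0 0;0 0 0.25 0 0 0;0 0 0.29 0 0 0;0 0 0.3 0 0 0;0 0 0.3 0 0 0'
```

```text
clock: 16.75
tool_pos: [0.5297, 0.2493, 0.0525]
eef_rot: [3.142, -0.0, 0.299]
contact_force: [-0.4, -0.0, -1.0]
gripper_width: 0.048
grasp_force: 20.0
clock: 17.45
tool_pos: [0.5294, 0.2496, 0.028]
eef_rot: [3.142, 0.0, 0.3]
contact_force: [-0.2, -0.2, -1.6]
gripper_width: 0.0478
grasp_force: 20.0
```

```bash
python3 -m jog '0 0 0.01 0 0 0;0 0 0.01 0 0 0'
python3 -m jog '0 0 0 0 0 0;0 0 0 0 0 0;0 0 0 0 0 0;0 0 0 0 0 0;0 0 0 0 0 0;0 0 0 0 0 0' -1
python3 -m jog '0 0 -0.3 0 0 0;0 0 -0.8 0 0 0;0 0 -1 0 0 0;0 0 -1 0 0 0'
python3 - <<'E'
from h import *
look("tealight_holder",.051,"w6")
go(.4565,-.0945,.3,.15)
E
```

```text
clock: 17.65
tool_pos: [0.5295, 0.2496, 0.0274]
eef_rot: [3.142, -0.0, 0.3]
contact_force: [0.2, -0.4, -0.8]
gripper_width: 0.048
grasp_force: 20.0
clock: 18.25
tool_pos: [0.5294, 0.2496, 0.0273]
eef_rot: [3.142, 0.0, 0.3]
contact_force: [0.2, 0.1, 0.7]
gripper_width: 0.084
grasp_force: 0.0
clock: 18.65
tool_pos: [0.5314, 0.2507, 0.1103]
eef_rot: [-3.142, -0.006, 0.3]
contact_force: [0.8, 0.3, 0.2]
gripper_width: 0.0871
grasp_force: 0.0
tealight_holder 0.87 [274.0, 202.1, 361.7, 294.5] (array([0.5332, 0.2513]), array([0.0525, 0.0475]), 17.2)
pin [317. 238.] 0.91 [[0.5259 0.2489]]
pos [0.5287 0.2489 0.106 ] yaw 0.3 shift/8cm [-2.131  3.836 -0.544] turn [ 0.     0.001 -0.   ] j7 -1.92 clk 18.8
```

View pics/w6.png

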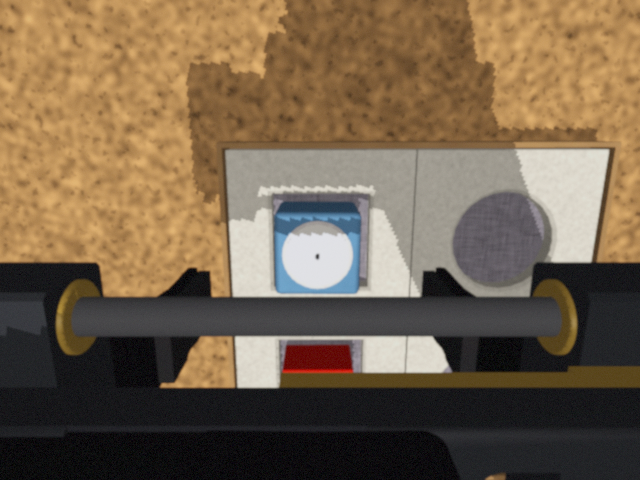

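```bash
python3 -m jog '-0.2 0.38 -0.25 0 0 0;-0.42 0.77 -0.5 0 0 0;-0.42 0.77 -0.5 0 0 0' 
python3 -m jog '-0.2 0.38 0 0 0 0;-0.43 0.77 0 0 0 0'
python3 -m jog '-0.2 0.38 0 0 0 0;-0.43 0.77 0 0 0 0'
python3 -m jog '-0.2 0.38 0 0 0 0;-0.43 0.77 0 0 0 0'
python3 -m jog '-0.2 0.38 0 0 0 0;-0.43 0.76 0 0 0 0;-0.43 0.76 0 0 0 0;-0.43 0.76 0 0 0 0;-0.43 0.76 0 0 0 0'
python3 - <<'E'
from h import *
look("candle_tin",.036,"w7")
I=cv2.cvtColor(cv2.imread("pics/w7.png"),cv2.COLOR_BGR2HSV)
m=cv2.inRange(I,(45,100,50),(85,255,255));n,l,st,c=cv2.connectedComponentsWithStats(m);i=1+st[1:,4].argmax();s=get_state()
p=ray("wrist",c[i],.036,s)[0];print(c[i],st[i],p);go(*p,.3,.016)
E
```

```text
clock: 19.1
tool_pos: [0.5164, 0.1752, 0.1477]
eef_rot: [3.138, 0.0, 0.293]
contact_force: [0.9, 0.3, -0.4]
gripper_width: 0.087
grasp_force: 0.0
clock: 19.3
tool_pos: [0.4999, 0.1121, 0.1458]
eef_rot: [-3.14, 0.002, 0.302]
contact_force: [1.6, -0.5, 1.0]
gripper_width: 0.0874
grasp_force: 0.0
clock: 19.5
tool_pos: [0.485, 0.042, 0.1456]
eef_rot: [-3.14, 0.002, 0.301]
contact_force: [0.7, 0.2, 0.2]
gripper_width: 0.0871
grasp_force: 0.0
clock: 19.7
tool_pos: [0.4704, -0.027, 0.1457]
eef_rot: [-3.14, 0.002, 0.301]
contact_force: [0.0, 0.4, -0.3]
gripper_width: 0.0871
grasp_force: 0.0
clock: 20.2
tool_pos: [0.4566, -0.0929, 0.1465]
eef_rot: [-3.14, 0.001, 0.302]
contact_force: [0.2, 0.0, -0.7]
gripper_width: 0.0873
grasp_force: 0.0
candle_tin 0.66 [281.3, 186.8, 354.4, 270.1] (array([ 0.4564, -0.0921]), array([0.0536, 0.0488]), 37.5)
candle_tin 0.58 [3.5, 0.0, 106.5, 48.7] (array([0.5293, 0.0977]), array([0.0268, 0.0642]), 17.3)
pin [319. 221.] 0.76 [[ 0.4555 -0.0942]]Traceback (most recent call last):
  File "<stdin>", line 4, in <module>
ValueError: attempt to get argmax of an empty sequence
```

View pics/w7.png

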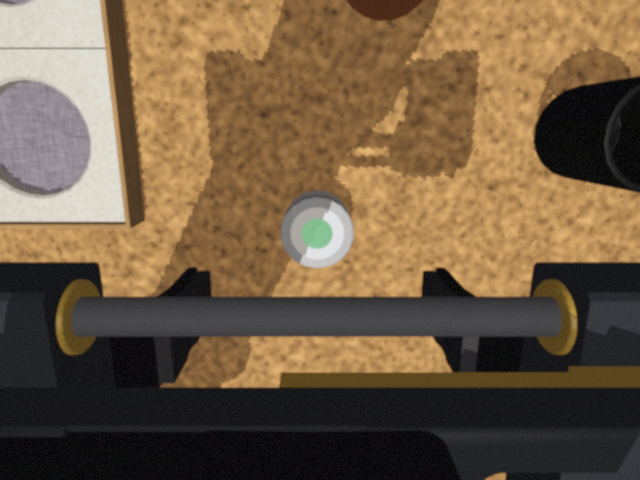

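Run:
```python
from h import *
s=get_state();p=ray("wrist",[317.5,232.5],.036,s)[0];print(p);go(*p,.3,.0165)
```

```text
[ 0.45512239 -0.093378  ]
pos [ 0.4568 -0.093   0.147 ] yaw 0.302 shift/8cm [-2.100e-02 -1.000e-03  1.632e+00] turn [-0.     0.     0.002] j7 -1.12 clk 20.35
```

```bash
python3 -m jog '-0.02 0 0.4 0 0 0;-0.02 0 0.9 0 0 0;-0.02 0 0.9 0 0 0'
python3 -m jog '0 0 0.3 0 0 0;0 0 0.6 0 0 0;0 0 0.73 0 0 0;0 0 0.73 0 0 0;0 0 0.73 0 0 0'
python3 -m jog '0 0 0 0 0 0;0 0 0 0 0 0;0 0 0 0 0 0;0 0 0 0 0 0;0 0 0 0 0 0;0 0 0 0 0 0;0 0 0 0 0 0;0 0 0 0 0 0' 1 20
python3 -m jog '0 0 -0.3 0 0 0;0 0 -0.8 0 0 0;0 0 -1 0 0 0;0 0 -1 0 0 0;0 0 -1 0 0 0'
python3 - <<'E'
from h import *
go(.563,.141,.3,.1)
E
```

```text
clock: 20.65
tool_pos: [0.451, -0.0933, 0.071]
eef_rot: [-3.136, 0.008, 0.302]
contact_force: [-0.6, -0.0, 0.3]
gripper_width: 0.0868
grasp_force: 0.0
clock: 21.15
tool_pos: [0.4562, -0.0949, 0.0182]
eef_rot: [3.141, -0.001, 0.3]
contact_force: [0.9, 0.8, 0.7]
gripper_width: 0.087
grasp_force: 0.0
clock: 21.95
tool_pos: [0.4551, -0.0948, 0.017]
eef_rot: [-3.141, 0.0, 0.3]
contact_force: [0.2, 0.7, 2.1]
gripper_width: 0.0491
grasp_force: 20.0
clock: 22.45
tool_pos: [0.4546, -0.095, 0.0962]
eef_rot: [-3.142, 0.001, 0.3]
contact_force: [-0.5, 1.0, -1.8]
gripper_width: 0.0494
grasp_force: 20.0
pos [ 0.4546 -0.095   0.0962] yaw 0.3 shift/8cm [ 2.166 -2.418 -0.049] turn [-0.  0. -0.] j7 -1.14 clk 22.45
```

```bash
python3 -m jog '0.3 -0.3 -0.05 0 0 0;0.72 -0.8 -0.05 0 0 0;0.72 -0.8 -0.05 0 0 0' 
python3 -m jog '0.36 -0.4 0 0 0 0;0.72 -0.8 0 0 0 0'
python3 -m jog '0.36 -0.4 0 0 0 0;0.72 -0.8 0 0 0 0;0.72 -0.8 0 0 0 0;0.72 -0.8 0 0 0 0;0.72 -0.8 0 0 0 0'
python3 - <<'E'
from h import *
look("insert_tin",.023,"w8")
go(.563,.141,.3,.028)
E
```

```text
clock: 22.75
tool_pos: [0.492, -0.0097, 0.0996]
eef_rot: [-3.137, -0.001, 0.308]
contact_force: [-0.2, 0.9, -0.9]
gripper_width: 0.0498
grasp_force: 20.0
clock: 22.95
tool_pos: [0.5263, 0.0613, 0.0988]
eef_rot: [-3.141, 0.003, 0.298]
contact_force: [0.6, -0.2, -0.3]
gripper_width: 0.0496
grasp_force: 20.0
clock: 23.45
tool_pos: [0.5623, 0.138, 0.0992]
eef_rot: [3.141, 0.003, 0.299]
contact_force: [-0.3, -0.7, -2.0]
gripper_width: 0.0494
grasp_force: 20.0
insert_tin 0.56 [217.0, 139.0, 414.8, 285.1] (array([0.5788, 0.1445]), array([0.084 , 0.1124]), 17.5)
pin [317. 227.] 0.57 [[0.5668 0.1396]]
pos [0.5631 0.1377 0.1004] yaw 0.298 shift/8cm [ 0.012 -0.04   0.905] turn [ 0.001  0.001 -0.001] j7 -1.7 clk 23.6
```

View pics/w8.png

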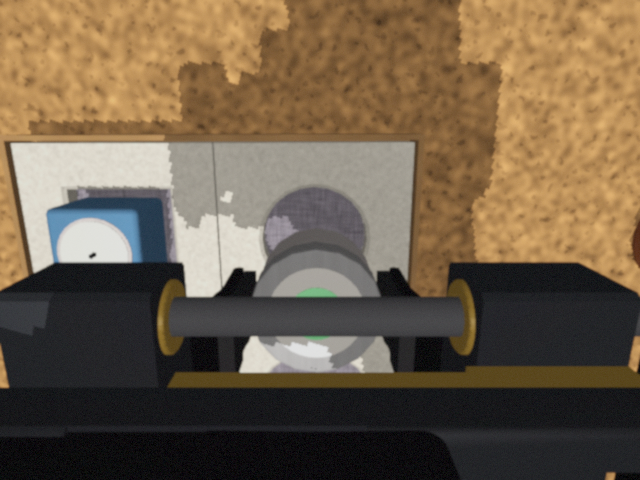

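```bash
python3 -m jog '0.01 -0.04 0.2 0 0 0;0.01 -0.04 0.4 0 0 0;0.01 -0.04 0.6 0 0 0;0.01 -0.04 0.6 0 0 0;0.01 -0.04 0.6 0 0 0'
python3 -m jog '0 0 0.07 0 0 0;0 0 0.14 0 0 0;0 0 0.2 0 0 0;0 0 0.25 0 0 0;0 0 0.29 0 0 0;0 0 0.29 0 0 0;0 0 0.29 0 0 0'
```

```text
clock: 24.1
tool_pos: [0.5627, 0.1427, 0.0519]
eef_rot: [-3.141, 0.002, 0.3]
contact_force: [-0.6, 0.3, -0.7]
gripper_width: 0.0492
grasp_force: 20.0
clock: 24.8
tool_pos: [0.5633, 0.1429, 0.0297]
eef_rot: [3.142, 0.0, 0.3]
contact_force: [-0.1, 0.2, -1.2]
gripper_width: 0.0492
grasp_force: 20.0
```

```bash
python3 -m jog '0 0 0.01 0 0 0;0 0 0.02 0 0 0;0 0 0.02 0 0 0;0 0 0.02 0 0 0'
python3 -m jog '0 0 0 0 0 0;0 0 0 0 0 0;0 0 0 0 0 0;0 0 0 0 0 0;0 0 0 0 0 0;0 0 0 0 0 0' -1
python3 -m jog '0 0 -0.3 0 0 0;0 0 -0.8 0 0 0;0 0 -1 0 0 0;0 0 -1 0 0 0'
python3 -m jog '0 0 -0.5 0 0 0;0 0 -1 0 0 0;0 0 -1 0 0 0'
python3 - <<'E'
from h import *
look("candle_tin",.047,"w9")
go(.629,-.083,.3,.19)
E
```

```text
clock: 25.2
tool_pos: [0.5633, 0.1429, 0.0282]
eef_rot: [3.142, -0.0, 0.3]
contact_force: [-0.4, 0.3, -1.4]
gripper_width: 0.049
grasp_force: 20.0
clock: 25.8
tool_pos: [0.5633, 0.1428, 0.0282]
eef_rot: [3.141, -0.0, 0.3]
contact_force: [0.2, -0.3, -0.2]
gripper_width: 0.0848
grasp_force: 0.0
clock: 26.2
tool_pos: [0.5654, 0.1435, 0.1111]
eef_rot: [3.141, -0.006, 0.3]
contact_force: [0.5, -0.3, -0.6]
gripper_width: 0.087
grasp_force: 0.0
clock: 26.5
tool_pos: [0.566, 0.1439, 0.1925]
eef_rot: [3.141, -0.008, 0.3]
contact_force: [0.6, -0.2, -0.4]
gripper_width: 0.0868
grasp_force: 0.0
candle_tin 0.85 [286.5, 188.0, 348.8, 256.3] (array([0.5633, 0.144 ]), array([0.0506, 0.0486]), 43.8)
pin [315. 214.] 0.59 [[0.5597 0.1436]]
pos [0.5625 0.1424 0.1865] yaw 0.3 shift/8cm [-0.038  2.937 -0.044] turn [ 0.     0.001 -0.   ] j7 -1.67 clk 26.65
```

View pics/w9.png

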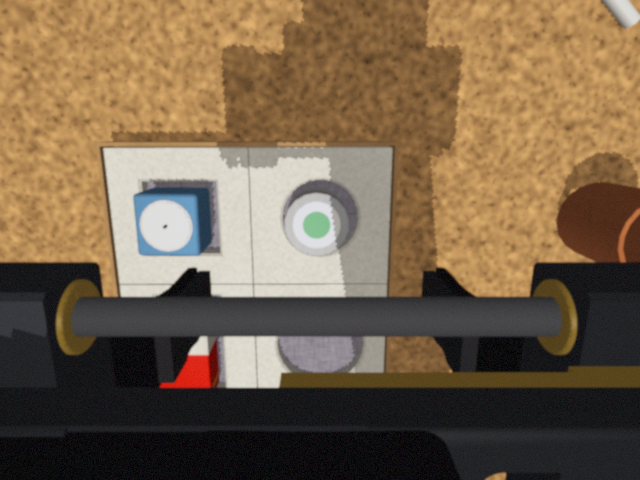

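```bash
python3 -m jog '0 0.5 0 0 0 0;0 0.98 0 0 0 0' 
python3 -m jog '0 0.5 0 0 0 0;0 0.98 0 0 0 0'
python3 -m jog '-0.02 0.5 0 0 0 0;-0.04 0.98 0 0 0 0;-0.04 0.98 0 0 0 0;-0.04 0.98 0 0 0 0;-0.04 0.98 0 0 0 0'
python3 - <<'E'
from h import *
look("tumbler",.08,"w10")
go(.629,-.083,.3,.04)
E
```

```text
clock: 26.85
tool_pos: [0.5852, 0.068, 0.1857]
eef_rot: [-3.141, 0.004, 0.303]
contact_force: [0.6, -0.7, -0.0]
gripper_width: 0.0871
grasp_force: 0.0
clock: 27.05
tool_pos: [0.6085, -0.0089, 0.1854]
eef_rot: [-3.141, 0.004, 0.3]
contact_force: [0.4, -0.9, -0.6]
gripper_width: 0.087
grasp_force: 0.0
clock: 27.55
tool_pos: [0.6288, -0.0811, 0.1865]
eef_rot: [-3.139, 0.002, 0.302]
contact_force: [-0.2, -0.4, 0.4]
gripper_width: 0.0871
grasp_force: 0.0
tumbler 0.69 [276.1, 171.6, 373.2, 277.9] (array([ 0.6321, -0.0832]), array([0.0659, 0.0647]), 62.1)
pin [323. 207.] 0.73 [[ 0.6313 -0.0847]]
pos [ 0.6294 -0.0809  0.1878] yaw 0.303 shift/8cm [-0.012  0.024  1.847] turn [-0.     0.     0.002] j7 -1.29 clk 27.7
```

View pics/w10.png

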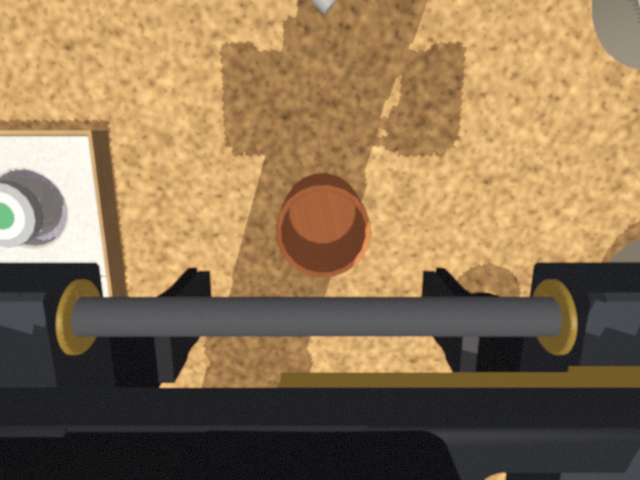

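Run:
```python
from h import *
s=get_state();p=ray("wrist",[323.5,230.5],.08,s)[0];print(p);go(*p,.3,.035)
```

```text
[ 0.63094431 -0.08442593]
pos [ 0.6294 -0.0809  0.1878] yaw 0.303 shift/8cm [0.006 0.048 1.91 ] turn [-0.     0.     0.002] j7 -1.29 clk 27.7
```

```bash
python3 -m jog '0.006 0.048 0.2 0 0 0;0.006 0.048 0.6 0 0 0;0.006 0.048 1 0 0 0;0.006 0.048 1 0 0 0;0.006 0.048 1 0 0 0'
python3 -m jog '0 0 0.3 0 0 0;0 0 0.6 0 0 0;0 0 0.9 0 0 0;0 0 0.9 0 0 0;0 0 0.9 0 0 0'
python3 -m jog '0 0 0 0 0 0;0 0 0 0 0 0;0 0 0 0 0 0;0 0 0 0 0 0;0 0 0 0 0 0;0 0 0 0 0 0;0 0 0 0 0 0' 1 25
python3 -m jog '0 0 -0.3 0 0 0;0 0 -0.8 0 0 0;0 0 -1 0 0 0;0 0 -1 0 0 0;0 0 -1 0 0 0'
python3 - <<'E'
from h import *
go(.4555,.1075,.3,.14)
E
```

```text
clock: 28.2
tool_pos: [0.6308, -0.0861, 0.1075]
eef_rot: [-3.141, 0.001, 0.3]
contact_force: [-0.1, 0.3, 0.3]
gripper_width: 0.0869
grasp_force: 0.0
clock: 28.7
tool_pos: [0.6325, -0.0863, 0.0379]
eef_rot: [3.141, -0.002, 0.3]
contact_force: [0.5, 0.4, 1.1]
gripper_width: 0.0871
grasp_force: 0.0
clock: 29.4
tool_pos: [0.6316, -0.0857, 0.037]
eef_rot: [-3.141, -0.001, 0.3]
contact_force: [-2.3, 1.0, 6.5]
gripper_width: 0.0635
grasp_force: 25.0
clock: 29.9
tool_pos: [0.6305, -0.0866, 0.1148]
eef_rot: [-3.141, 0.002, 0.3]
contact_force: [0.1, 0.1, -2.4]
gripper_width: 0.0632
grasp_force: 25.0
pos [ 0.6305 -0.0866  0.1148] yaw 0.3 shift/8cm [-1.375 -2.964 -0.313] turn [-0.     0.001 -0.   ] j7 -1.3 clk 29.9
```

```bash
python3 -m jog '-0.2 -0.4 -0.15 0 0 0;-0.45 -0.8 -0.3 0 0 0;-0.45 -0.98 -0.3 0 0 0' 
python3 -m jog '-0.22 -0.45 0 0 0 0;-0.46 -0.98 0 0 0 0;-0.46 -0.98 0 0 0 0'
python3 -m jog '-0.22 -0.45 0 0 0 0;-0.46 -0.98 0 0 0 0;-0.46 -0.98 0 0 0 0;-0.46 -0.98 0 0 0 0;-0.46 -0.98 0 0 0 0;-0.46 -0.98 0 0 0 0'
python3 - <<'E'
from h import *
look("insert_tumbler",.023,"w11")
go(.4555,.1075,.3,.048)
E
```

```text
clock: 30.2
tool_pos: [0.5705, -0.0196, 0.1389]
eef_rot: [-3.14, 0.004, 0.302]
contact_force: [1.3, 0.8, -1.5]
gripper_width: 0.0634
grasp_force: 25.0
clock: 30.5
tool_pos: [0.5105, 0.0477, 0.1378]
eef_rot: [-3.138, 0.005, 0.308]
contact_force: [0.1, -0.4, -3.1]
gripper_width: 0.0634
grasp_force: 25.0
clock: 31.1
tool_pos: [0.4575, 0.1049, 0.1395]
eef_rot: [-3.141, 0.001, 0.298]
contact_force: [0.9, -0.1, -2.4]
gripper_width: 0.0631
grasp_force: 25.0
insert_tumbler 0.88 [228.9, 144.1, 400.9, 275.5] (array([0.4675, 0.1107]), array([0.0902, 0.1117]), 17.3)
pin [315. 224.] 0.61 [[0.4549 0.1066]]
pos [0.4575 0.1053 0.1399] yaw 0.298 shift/8cm [-0.015 -0.033  1.148] turn [-0.     0.    -0.001] j7 -1.56 clk 31.25
```

View pics/w11.png

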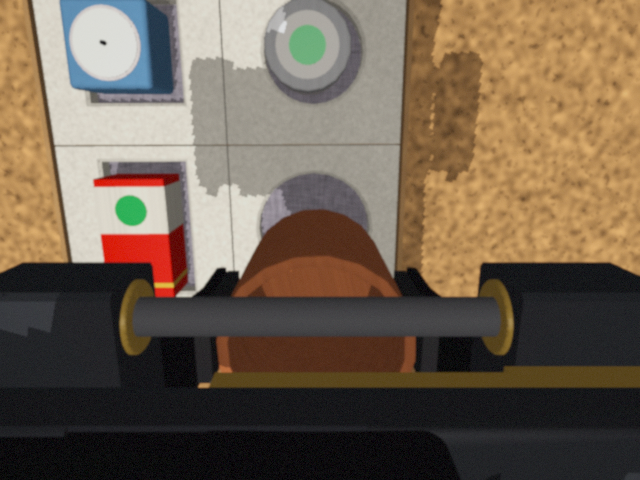

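```bash
python3 -m jog '-0.015 -0.03 0.2 0 0 0;-0.015 -0.03 0.5 0 0 0;-0.015 -0.03 0.8 0 0 0;-0.015 -0.03 0.85 0 0 0;-0.015 -0.03 0.85 0 0 0;-0.015 -0.03 0.85 0 0 0'
python3 -m jog '0 0 0.07 0 0 0;0 0 0.14 0 0 0;0 0 0.2 0 0 0;0 0 0.25 0 0 0;0 0 0.26 0 0 0;0 0 0.26 0 0 0;0 0 0.26 0 0 0'
```

```text
clock: 31.85
tool_pos: [0.4563, 0.1081, 0.0732]
eef_rot: [3.141, -0.002, 0.3]
contact_force: [0.0, 0.3, -2.3]
gripper_width: 0.0634
grasp_force: 25.0
clock: 32.55
tool_pos: [0.4554, 0.108, 0.0514]
eef_rot: [3.141, -0.0, 0.3]
contact_force: [-0.5, 0.4, -2.3]
gripper_width: 0.0633
grasp_force: 25.0
```

```bash
python3 -m jog '0 0 0.01 0 0 0;0 0 0.02 0 0 0;0 0 0.03 0 0 0;0 0 0.03 0 0 0;0 0 0.03 0 0 0'
python3 -m jog '0 0 0.01 0 0 0;0 0 0.012 0 0 0;0 0 0.012 0 0 0'
```

```text
clock: 33.05
tool_pos: [0.4552, 0.1079, 0.0489]
eef_rot: [3.142, 0.0, 0.3]
contact_force: [0.8, -0.9, -1.4]
gripper_width: 0.0635
grasp_force: 25.0
clock: 33.35
tool_pos: [0.4553, 0.1079, 0.048]
eef_rot: [3.141, -0.0, 0.3]
contact_force: [-1.5, -0.1, -2.2]
gripper_width: 0.0632
grasp_force: 25.0
```

```bash
python3 -m jog '0 0 0.01 0 0 0;0 0 0.012 0 0 0;0 0 0.012 0 0 0'
python3 -m jog '0 0 0 0 0 0;0 0 0 0 0 0;0 0 0 0 0 0;0 0 0 0 0 0;0 0 0 0 0 0;0 0 0 0 0 0' -1
python3 -m jog '0 0 -0.3 0 0 0;0 0 -0.7 0 0 0;0 0 -1 0 0 0;0 0 -1 0 0 0'
python3 -m jog '0 0 -0.5 0 0 0;0 0 -1 0 0 0;0 0 -1 0 0 0;0 0 -1 0 0 0'
python3 -m jog '0 0.5 0 0 0 0;0 1 0 0 0 0;0 1 0 0 0 0'
python3 -m jog '0 0.5 0 0 0 0;0 1 0 0 0 0;0 1 0 0 0 0'
python3 -m jog '0 0.5 0 0 0 0;0 1 0 0 0 0;0 1 0 0 0 0;0 1 0 0 0 0'
python3 - <<'E'
from h import *
I=grab_frame("top");J=grab_frame("scene");cv2.imwrite("pics/end.png",np.hstack([cv2.resize(I[160:360,130:450],(640,400))[:,:400],cv2.resize(J[120:320,260:500],(400,333),)[:400].copy() if 0 else cv2.resize(J[120:320,300:500],(400,400))]))
E
```

```text
clock: 33.65
tool_pos: [0.4554, 0.1079, 0.048]
eef_rot: [3.141, 0.0, 0.3]
contact_force: [-3.4, -0.5, 7.4]
gripper_width: 0.0636
grasp_force: 25.0
clock: 34.25
tool_pos: [0.4552, 0.1079, 0.0469]
eef_rot: [-3.142, 0.0, 0.3]
contact_force: [0.5, -0.2, -0.5]
gripper_width: 0.0868
grasp_force: 0.0
clock: 34.65
tool_pos: [0.4578, 0.1086, 0.1304]
eef_rot: [3.14, -0.007, 0.3]
contact_force: [0.4, -0.4, 0.1]
gripper_width: 0.0873
grasp_force: 0.0
clock: 35.05
tool_pos: [0.4555, 0.1079, 0.2071]
eef_rot: [3.141, -0.001, 0.3]
contact_force: [-0.1, -0.6, -1.2]
gripper_width: 0.0868
grasp_force: 0.0
clock: 35.35
tool_pos: [0.4787, 0.0251, 0.2045]
eef_rot: [3.141, 0.004, 0.291]
contact_force: [-0.3, 0.4, 0.6]
gripper_width: 0.0875
grasp_force: 0.0
clock: 35.65
tool_pos: [0.502, -0.0511, 0.2045]
eef_rot: [3.141, 0.004, 0.291]
contact_force: [-0.6, -0.8, -0.6]
gripper_width: 0.0869
grasp_force: 0.0
clock: 36.05
tool_pos: [0.5252, -0.1214, 0.2049]
eef_rot: [-3.139, 0.003, 0.298]
contact_force: [0.1, 1.3, -0.5]
gripper_width: 0.0871
grasp_force: 0.0
```

View pics/end.png

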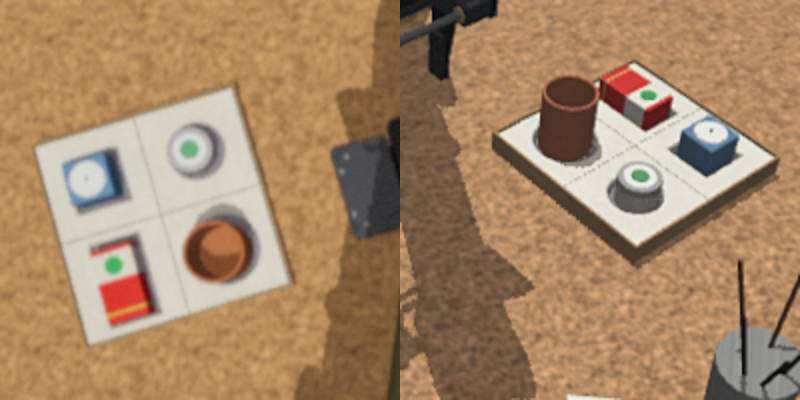

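All four pieces show upright and seated in their own cut-outs, with the gripper clear of them.

```bash
python3 -c "
from cell import *
print(sign_off())"
```

```text
the job is handed in; nothing more can be done
None
```

The job is handed in at about 36 s on the robot's clock: all four pieces look seated, upright and released in their own cut-outs in the final pictures, and the arm was never sent into contact with the black tumbler or the tape gun (I did not re-measure those two; sign-off gave no verdict).

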